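# Snap the light bar into its spring-clip holder on the carrom board

## Robot

A 7-joint arm with a two-finger parallel gripper is mounted at the origin on the work surface. World frame = base frame: x ahead of the robot, y to its left, z up, the work surface at z = 0. Lengths are in m, angles in rad, forces in N, time in s.
With the tool pointing down it reaches from about 0.4 to 0.875 m from the base axis. Payload 6.5 kg.
Tool frame: the origin (TCP) lies where the fingers leave the gripper's body, on its centre line; the fingertips stand 73 mm ahead of it and the grasp point (between the pads) lies arm.grip_depth ahead of it (arm.grip_depth is the distance from the TCP to the grasp point, in m); z points along the fingers, y is the line along which they close (so a half turn about z gives the same grasp; the last joint's range is limited). The gripper opens to 85 mm and grips with 20 to 120 N. Pads are 22 mm wide; open, the fingers measure 114 mm over their backs; the gripper's body (76 mm by 85 mm) begins 54 mm behind the grasp point. The pads swing forward as they close: fully open they stand 13 mm farther back than shut.
Start: joints at [-0.066, 0.536, -0.004, 1.538, 0.003, 1.067, -0.071], TCP at [0.65, 0, 0.304] pointing down, gripper open.
Joint ranges: [-2.7, 2.7], [-0.37, 2.16], [-1.27, 1.26], [0.24, 2.4], [-1.31, 4.45], [0.19, 1.91], [-2.76, 2.76]. Speed limits (rad/s): [2.39, 2.39, 3.14, 3.14, 3.14, 3.14, 3.14].

## Interface

Orientations are given as [roll, pitch, yaw] about the fixed x, y, z axes, in that order (R = Rz(yaw) Ry(pitch) Rx(roll)).
In Python, from bench import monitor, cams, order, arm gives the robot as it stands.
- The arm moves only by the shell command python3 -m creep 'ROWS'. ROWS is JSON, a list of rows, each an object of numbers: "rx", "ry", "rz": the turn, a rotation vector about the tool's x, y, z in degrees; "dx", "dy", "dz": the shift along the tool's x, y, z in cm; "claw": the opening, from 0 (shut) to 1 (fully open). In form: [{"rx": .., "ry": .., "rz": .., "dx": .., "dy": .., "dz": .., "claw": ..}, ...]. A call has exactly 10 rows; each row shifts and turns the commanded pose from where the row before left it, along the tool's axes as they then stand; what a row does not reach is not made up. A row lasts 1/10 s, in which the tool goes at most 50 mm and 8.59 degrees, less where a joint would pass 70% of its speed; a pose out of reach is approached as far as the arm can. A call with a gripper value outside its range is refused whole. The fingers move at their own pace and stop on an object; the grip force is fixed at half the most. Time passes only in rows, so rows that do not move let the fingers close, or fill a call up. It gives the time, the measured TCP pose, the force, the opening and the grip force at its end, in the units of the state.
- monitor.sense(): the state, without advancing time (a new reading comes with each control period).
- cams.capture(name): name is "scene" or "side" or "wrist"; returns a dict with "pixels" (384x512x3 uint8, blue, green, red), "mtx" (3x3 intrinsics, pixels), "extrinsics" (4x4, takes a point from camera to world coordinates). Camera axes: x right, y up, looking along -z (the intrinsics and any distortion apply to the point x, -y, -z); pixel columns grow to the right and rows downward; lengths in m; the calibration is good to about 2 mm. A picture is of the moment at which its call begins. There is no depth.
- order.job_done(): hands the job in; it is judged then, once.
The state is a dict: "time": time; "joint_positions": joint angles; "qd": joint speeds; "joint_efforts": joint torques, N m; "eef_pos": TCP position; "eef_rot": TCP orientation; "contact_force": force on the tool from outside, world axes, zero at the start; "moment": the same for the moment, N m; "grip_width": finger opening in m; "gripper_force": force on a finger pad.
Only numpy, scipy, OpenCV 4.12 (cv2) and the standard library are available. Lean on these libraries where they do the work, as an engineer would, in place of code of your own. Each camera call takes 0.05 s, during which the arm holds its last target. There are 200 camera calls.

## Task

Pick up the loose rechargeable light bar and press it, level and centred, straight down between the two spring clips of the holder until both its ends have snapped under the clips and it lies fully home on the seat pads, then let go. Press gently, feeling for the snap and stopping on the seat: a push of more than 20 N on the holder bends it. Leave everything else on the board and table where it is.

Things in the scene. Friction and masses are not known exactly. Their poses are not given: they have to be found in the camera images.
- light_bar: Loose aluminium light bar, 140 mm long (own x), 24 wide (y), 30 high (z), 0.09 to 0.16 kg, white strip on top, black end caps. Origin: centre of underside. Starts flat on the board, strip up, and goes into the holder that way up, either way round. Chamfered ends: from below the end face recedes 4 mm over the lowest 8 mm (lead-in), above 4 mm over the top 2.3 mm (catch).
- holder: Fixed holder: steel base 200 x 70 x 8 mm, long side along own x; origin: centre of its underside, on the board, z up. Two rods at x +-36 mm carry a 26 mm wide crossbar along x with a spring clip standing up at each end and two rubber seat pads (12 mm long, at x +-54 mm; they give 1 mm per 18 N). The bar goes between the clips onto the pads, centred, its x along the holder's x.
- seat_mid (a point): Point of the holder 52 mm straight above its origin: MIDDLE of the range of the pad tops' height, not their true height. The crossbar with pads and clips is clamped 13 mm lower to 13 mm higher, differently each time and not measured; find the seat by feel. The crossbar's top is 14 mm under the pad tops, so fingertips have room between the pads (x within +-48 mm).
- clip_a (a joint): Spring clip at the holder's +x end, 22 mm wide steel: outward push in m, 0 = fully in, stop 0.009; pushes back with 1 N plus 0.7 N per mm. Clips flare at the top: 149 mm apart at the lips (46 mm above the pad tops), 133 mm at the noses (30 mm above), wider below.
- clip_b (a joint): The same clip at the -x end, outward is -x. Going in, the bar first touches the flares 29 mm above home, spreads each clip 3.5 mm in the next 7 mm (5 to 12 N of push in all), slides at 1 to 5 N for 20 mm, then in the last 2 mm the clips snap over its upper chamfers, pull it down with up to 5 N, and the pads stop it. Over 20 N on the holder is too much.
- bottle: Bystander, stands outside the board's frame: empty clear pump dispenser bottle, 64 mm diameter, 192 mm high. Origin: centre of underside.
- glass: Bystander, outside the frame on the other side: steel drinking glass, 72 mm across the rim, 110 mm high. Origin: centre of underside.
- coaster: Bystander: round bamboo coaster, 96 mm across, 7 mm thick. Origin: centre of underside.
- tin: Bystander: small round tin, 60 mm across, 34 mm high. Origin: centre of underside.
- striker: Bystander: black acrylic striker disc, 41 mm across, 13 mm thick. Origin: centre of underside.
- man_a: Bystander: pale wooden carrom man, 31 mm disc, 8 mm thick. Origin: centre of underside.
- man_b: Bystander: dark wooden carrom man, 31 mm disc, 8 mm thick. Origin: centre of underside.
Mind the look-alikes: they are no part of the job. Of the things that look like the light_bar, the larger one is meant.

How it is judged:
By the outcome, as a careful person would: the job done as asked, in the order asked, and still so for the second after the job is handed in, with the robot touching nothing.
It also fails if it takes over 69 s, if anything falls off the work surface, if the arm or the gripper's body presses on something with over 40 N, if the wrist force passes 120 N, or if a joint passes its speed limit or range.

## Working session

There is one attempt and no reset: what is moved stays moved. The work goes in short steps, Python scripts to look and compute and a shell command to move; the robot and the scene stay as the last step left them, time stands still between calls to the robot, and variables do not carry over. Pictures are saved under pics/ and viewed, at most 11 in all, crops included, and the job is handed in when it is done.

```bash
mkdir -p pics; ls; python3 - <<'E'
from bench import monitor, cams, arm
import cv2, numpy as np
print(monitor.sense(), arm.grip_depth)
for n in ["scene","side"]:
    c=cams.capture(n); np.savez(f"pics/{n}0.npz",**c); cv2.imwrite(f"pics/{n}0.png",cv2.resize(c["pixels"],None,fx=1.5,fy=1.5)); print(n,c["mtx"].tolist(),np.round(c["extrinsics"],3).tolist(),c.keys())
E
```

```text
pics
{'time': 0.0, 'joint_positions': array([-0.06621183,  0.53717665, -0.00444393,  1.53888244,  0.00262696,
        1.06729137, -0.07120436]), 'qd': array([-0.00284501, -0.00087278, -0.00060085, -0.00157769,  0.00160945,
        0.00083247,  0.00017923]), 'joint_efforts': array([-4.51575825e-04, -5.83398092e+01,  1.04865700e+00, -2.59097242e+01,
        1.23920938e-02,  9.44124302e-03, -7.87308863e-06]), 'eef_pos': array([ 6.49490235e-01, -4.87328801e-06,  3.03002510e-01]), 'eef_rot': array([-3.13984681e+00,  1.49297019e-04,  1.57089348e+00]), 'contact_force': array([-0.37307146,  0.34517751,  0.44550131]), 'moment': array([0.0100827 , 0.03534337, 0.03201899]), 'gripper_force': 0.0, 'grip_width': 0.08520869006557542} 0.0539
scene [[471.38445183247785, 0.0, 248.3330567660018], [0.0, 471.38445183247785, 192.5584195452976], [0.0, 0.0, 1.0]] [[0.821, -0.411, 0.396, 1.143], [0.571, 0.613, -0.547, -0.756], [-0.018, 0.675, 0.738, 1.046], [0.0, 0.0, 0.0, 1.0]] dict_keys(['pixels', 'mtx', 'extrinsics'])
side [[428.29568791184596, 0.0, 252.6072188320959], [0.0, 428.29568791184596, 186.90065138257148], [0.0, 0.0, 1.0]] [[0.716, 0.361, -0.597, -0.188], [-0.698, 0.356, -0.622, -0.83], [-0.012, 0.862, 0.507, 0.734], [0.0, 0.0, 0.0, 1.0]] dict_keys(['pixels', 'mtx', 'extrinsics'])
```

View pics/scene0.png

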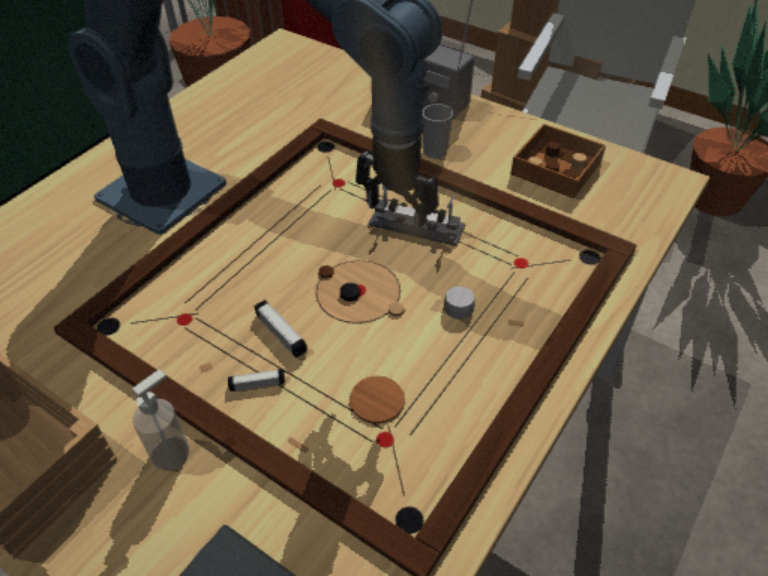

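View pics/side0.png

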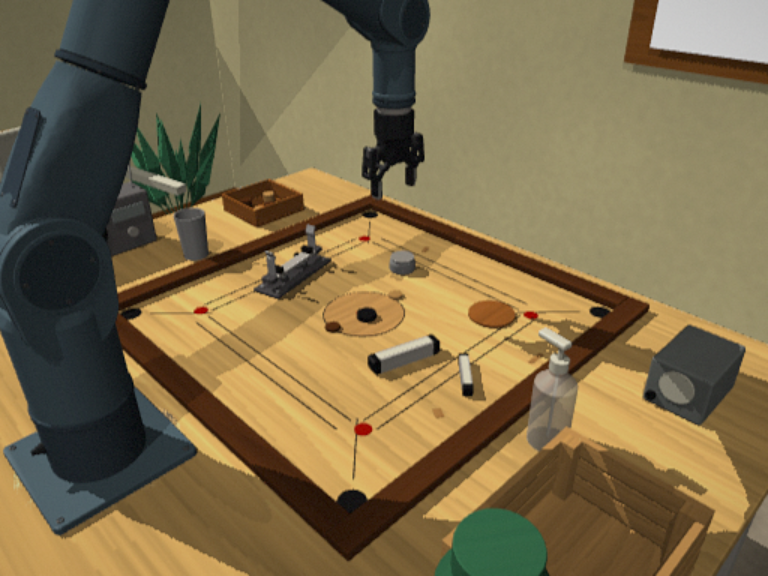

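Scene view: two light-bar look-alikes, the larger at about (280,328) and the smaller at about (256,380). In the side view they are at (403,353) and (466,374). The larger is the one I want, and the holder is at scene (417,222), side (293,265). Next is a close crop to check that choice.

```bash
python3 - <<'E'
import cv2, numpy as np
s=np.load("pics/scene0.npz")["pixels"]; d=np.load("pics/side0.npz")["pixels"]
f=lambda im,x,y:cv2.resize(im[y:y+75,x:x+100],None,fx=4,fy=4,interpolation=cv2.INTER_CUBIC)
m=np.vstack([np.hstack([f(s,140,190),f(d,225,200)]),np.hstack([f(s,230,105),f(d,145,140)])])
cv2.imwrite("pics/crop.png",cv2.convertScaleAbs(m,alpha=1.5))
E
```

```text
(no output)
```

View pics/crop.png

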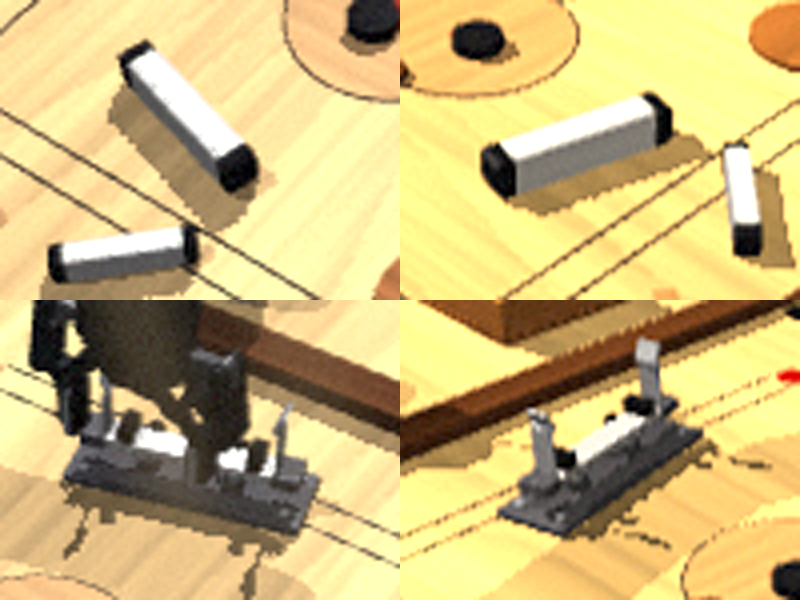

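The larger bar is confirmed: about 20% longer and wider than the neighbour, at crop scene (190,110), side (580,145). The holder has clips up and is lit, with crop base corners at scene (65,483)/(300,535) and side (568,535)/(703,437).

```bash
cat > h.py <<'E'
import numpy as np, cv2
def P(c):
    E=np.linalg.inv(c["extrinsics"]); return c["mtx"]@np.diag([1,-1,-1])@E[:3]
def tri(c1,c2,p1,p2):
    X=cv2.triangulatePoints(P(c1),P(c2),np.array(p1,float).T,np.array(p2,float).T); return (X[:3]/X[3]).T
def plane(c,p,z):
    p=np.atleast_2d(p).astype(float); d=np.c_[p,np.ones(len(p))]@np.linalg.inv(c["mtx"]).T@np.diag([1,-1,-1])@c["extrinsics"][:3,:3].T
    o=c["extrinsics"][:3,3]; return o+d*((z-o[2])/d[:,2])[:,None]
def proj(c,X):
    X=np.atleast_2d(X); q=np.c_[X,np.ones(len(X))]@P(c).T; return q[:,:2]/q[:,2:]
E
python3 - <<'E'
from h import *
np.set_printoptions(precision=4,suppress=True)
s=dict(np.load("pics/scene0.npz"));d=dict(np.load("pics/side0.npz"))
S=np.array([(338,183),(521,263),(386,440),(184,319)])/1.5;D=np.array([(201,310),(364,238),(531,314),(363,429)])/1.5
print("dots",tri(s,d,S,D))
S=np.array([(246.2,150.8),(305,163.8)]);D=np.array([(187,198.8),(220.8,174.2)])
print("hold",tri(s,d,S,D))
c=lambda x,y,x0,y0:(x0+x/4,y0+y/4)
print("bar",plane(s,[c(146,65,140,190),c(234,153,140,190)],.03+.02),"small",plane(s,[c(60,250,140,190),c(190,232,140,190)],.045))
print("tin",plane(s,[(459/1.5,295/1.5)],.05))
E
```

```text
dots [[ 0.3265  0.2459  0.0023]
 [ 0.7957  0.2472  0.0018]
 [ 0.7976 -0.2521  0.0026]
 [ 0.3256 -0.2523  0.0026]]
hold [[ 0.4721  0.1645  0.0026]
 [ 0.6611  0.2195 -0.0006]]
bar [[ 0.4713 -0.1729  0.05  ]
 [ 0.5717 -0.1994  0.05  ]] small [[ 0.5254 -0.3219  0.045 ]
 [ 0.5861 -0.2636  0.045 ]]
tin [[0.7533 0.06   0.05  ]]
```

```bash
python3 -m creep '[{"dx":-3.5,"dy":-2.8},{"dx":-3.5,"dy":-2.8},{"dx":-3.5,"dy":-2.8},{"dx":-3.5,"dy":-2.8},{"dx":-3.5,"dy":-2.8},{"rz":-8},{"rz":-8},{"rz":-8},{"rz":-8},{"rz":-8}]'
python3 -m creep '[{"rz":-8},{"rz":-8},{"rz":-8},{"rz":-8},{"rz":-3},{},{},{},{},{}]'
python3 - <<'E'
from h import *
from bench import monitor,cams
c=cams.capture("wrist");np.savez("pics/w1.npz",**c);cv2.imwrite("pics/w1.png",c["pixels"]);m=monitor.sense();print(m["eef_pos"],m["eef_rot"],np.round(c["extrinsics"],3),m["contact_force"])
E
```

```text
[6.49613161e-01 3.70875880e-06 3.03228786e-01] [-3.14027099e+00  9.60236369e-05  1.57086431e+00] [[ 1.    -0.001  0.004  0.649]
 [-0.     0.952  0.305  0.078]
 [-0.004 -0.305  0.952  0.374]
 [ 0.     0.     0.     1.   ]] [-0.07350134 -0.60820508  0.52933132]$[0]: bad value
$[0]: bad value
```

View pics/w1.png

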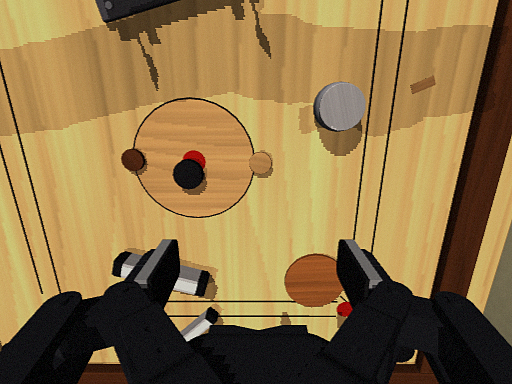

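The rows were refused because every key is needed, so the arm has not moved. The start view shows the bar at (160,272), the small look-alike at (200,323) and the holder edge at top left. I'll resend the move with full rows.

```bash
python3 -m creep '[{"rx":0,"ry":0,"rz":0,"dx":-3.5,"dy":-2.8,"dz":0,"claw":1},{"rx":0,"ry":0,"rz":0,"dx":-3.5,"dy":-2.8,"dz":0,"claw":1},{"rx":0,"ry":0,"rz":0,"dx":-3.5,"dy":-2.8,"dz":0,"claw":1},{"rx":0,"ry":0,"rz":0,"dx":-3.5,"dy":-2.8,"dz":0,"claw":1},{"rx":0,"ry":0,"rz":0,"dx":-3.5,"dy":-2.8,"dz":0,"claw":1},{"rx":0,"ry":0,"rz":-8,"dx":0,"dy":0,"dz":0,"claw":1},{"rx":0,"ry":0,"rz":-8,"dx":0,"dy":0,"dz":0,"claw":1},{"rx":0,"ry":0,"rz":-8,"dx":0,"dy":0,"dz":0,"claw":1},{"rx":0,"ry":0,"rz":-8,"dx":0,"dy":0,"dz":0,"claw":1},{"rx":0,"ry":0,"rz":-8,"dx":0,"dy":0,"dz":0,"claw":1}]'
python3 -m creep '[{"rx":0,"ry":0,"rz":-8,"dx":0,"dy":0,"dz":0,"claw":1},{"rx":0,"ry":0,"rz":-8,"dx":0,"dy":0,"dz":0,"claw":1},{"rx":0,"ry":0,"rz":-8,"dx":0,"dy":0,"dz":0,"claw":1},{"rx":0,"ry":0,"rz":-8,"dx":0,"dy":0,"dz":0,"claw":1},{"rx":0,"ry":0,"rz":-3,"dx":0,"dy":0,"dz":0,"claw":1},{"rx":0,"ry":0,"rz":0,"dx":0,"dy":0,"dz":2,"claw":1},{"rx":0,"ry":0,"rz":0,"dx":0,"dy":0,"dz":2,"claw":1},{"rx":0,"ry":0,"rz":0,"dx":0,"dy":0,"dz":0,"claw":1},{"rx":0,"ry":0,"rz":0,"dx":0,"dy":0,"dz":0,"claw":1},{"rx":0,"ry":0,"rz":0,"dx":0,"dy":0,"dz":0,"claw":1}]'
python3 - <<'E'
from h import *
from bench import monitor,cams
c=cams.capture("wrist");np.savez("pics/w2.npz",**c);cv2.imwrite("pics/w2.png",cv2.resize(c["pixels"],None,fx=1.5,fy=1.5));m=monitor.sense();print(m["eef_pos"],m["eef_rot"],np.round(c["extrinsics"],3),m["contact_force"])
E
```

```text
time: 1.15
eef_pos: [0.5098, -0.175, 0.3037]
eef_rot: [-3.141, -0.0, 2.275]
contact_force: [0.7, 0.3, 0.3]
grip_width: 0.0854
gripper_force: 0.0
time: 2.15
eef_pos: [0.5106, -0.1751, 0.2649]
eef_rot: [-3.142, 0.002, 2.88]
contact_force: [0.0, -0.2, 0.1]
grip_width: 0.0854
gripper_force: 0.0
[ 0.51059015 -0.1751372   0.26495248] [-3.14149935e+00  1.76778230e-03  2.87979824e+00] [[ 0.259 -0.92  -0.293  0.434]
 [ 0.966  0.246  0.08  -0.155]
 [-0.001 -0.304  0.953  0.336]
 [ 0.     0.     0.     1.   ]] [-0.94907963  0.98070843  0.13467084]
```

View pics/w2.png

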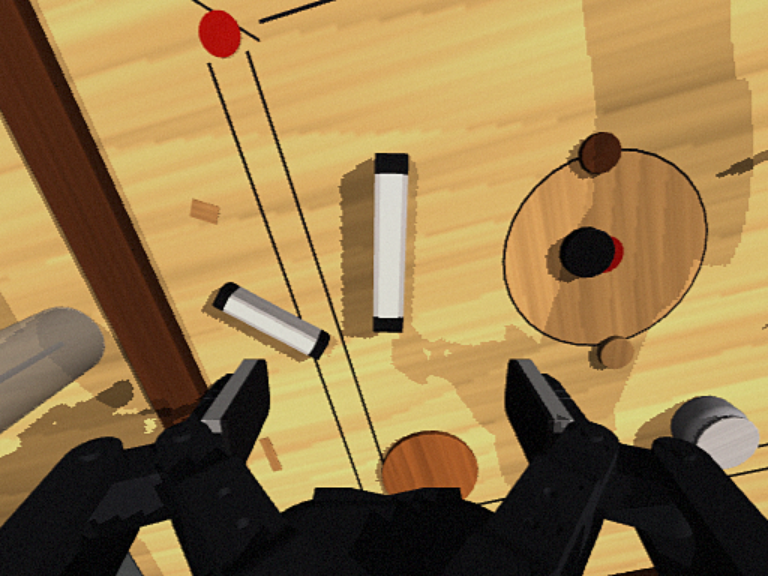

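The bar is clear at about (391,243) of the 1.5x picture, running nearly straight up the image, and the smaller one is at (270,320).

```bash
python3 - <<'E'
from h import *
np.set_printoptions(precision=4,suppress=True)
c=dict(np.load("pics/w2.npz"))
g=c["pixels"].astype(int); sub=g[100:225,235:280]
print(sub[60,8:42].tolist())
m=((sub.min(2)>150)&(sub.max(2)-sub.min(2)<40)).astype(np.uint8)
r=cv2.minAreaRect(np.argwhere(m)[:,::-1].astype(np.float32)); print(r)
ends=np.array([(391,154),(388,331)])/1.5
bp=cv2.boxPoints(r)+[235,100]
print(plane(c,bp,.032)); e=plane(c,ends,.032);print(e,e.mean(0),np.linalg.norm(e[1]-e[0]),np.degrees(np.arctan2(*(e[1]-e[0])[[1,0]])))
E
```

```text
[[53, 96, 126], [55, 95, 127], [53, 97, 125], [49, 92, 124], [59, 98, 128], [37, 83, 119], [141, 161, 175], [183, 188, 197], [184, 188, 197], [184, 187, 196], [207, 212, 218], [211, 220, 219], [209, 218, 221], [211, 218, 222], [207, 217, 217], [208, 218, 221], [209, 219, 218], [207, 214, 217], [207, 217, 219], [210, 217, 219], [207, 217, 217], [206, 218, 219], [208, 217, 217], [209, 213, 215], [184, 189, 200], [180, 186, 195], [191, 191, 198], [132, 167, 195], [84, 150, 194], [79, 147, 191], [93, 157, 198], [89, 155, 197], [89, 148, 195], [82, 145, 189]]
((24.67603874206543, 63.49400329589844), (21.107494354248047, 95.27996826171875), 1.0609116554260254)
[[ 0.5509 -0.1988  0.032 ]
 [ 0.4448 -0.1671  0.032 ]
 [ 0.4511 -0.1452  0.032 ]
 [ 0.5579 -0.1744  0.032 ]]
[[ 0.4348 -0.1526  0.032 ]
 [ 0.5664 -0.1899  0.032 ]] [ 0.5006 -0.1713  0.032 ] 0.13680116182010707 -15.848690357860653
```

```bash
python3 -m creep '[{"rx":0,"ry":0,"rz":0.8,"dx":0.9,"dy":0.1,"dz":0,"claw":1},{"rx":0,"ry":0,"rz":0,"dx":0,"dy":0,"dz":3.5,"claw":1},{"rx":0,"ry":0,"rz":0,"dx":0,"dy":0,"dz":4,"claw":1},{"rx":0,"ry":0,"rz":0,"dx":0,"dy":0,"dz":4,"claw":1},{"rx":0,"ry":0,"rz":0,"dx":0,"dy":0,"dz":3,"claw":1},{"rx":0,"ry":0,"rz":0,"dx":0,"dy":0,"dz":2.2,"claw":1},{"rx":0,"ry":0,"rz":0,"dx":0,"dy":0,"dz":1.4,"claw":1},{"rx":0,"ry":0,"rz":0,"dx":0,"dy":0,"dz":0.5,"claw":1},{"rx":0,"ry":0,"rz":0,"dx":0,"dy":0,"dz":0,"claw":1},{"rx":0,"ry":0,"rz":0,"dx":0,"dy":0,"dz":0,"claw":1}]'
python3 -m creep '[{"rx":0,"ry":0,"rz":0,"dx":0,"dy":0,"dz":0,"claw":0.15},{"rx":0,"ry":0,"rz":0,"dx":0,"dy":0,"dz":0,"claw":0.15},{"rx":0,"ry":0,"rz":0,"dx":0,"dy":0,"dz":0,"claw":0.15},{"rx":0,"ry":0,"rz":0,"dx":0,"dy":0,"dz":0,"claw":0.15},{"rx":0,"ry":0,"rz":0,"dx":0,"dy":0,"dz":0,"claw":0.15},{"rx":0,"ry":0,"rz":0,"dx":0,"dy":0,"dz":0,"claw":0},{"rx":0,"ry":0,"rz":0,"dx":0,"dy":0,"dz":0,"claw":0},{"rx":0,"ry":0,"rz":0,"dx":0,"dy":0,"dz":0,"claw":0},{"rx":0,"ry":0,"rz":0,"dx":0,"dy":0,"dz":0,"claw":0},{"rx":0,"ry":0,"rz":0,"dx":0,"dy":0,"dz":0,"claw":0}]'
```

```text
time: 3.2
eef_pos: [0.5023, -0.1719, 0.079]
eef_rot: [-3.142, 0.002, 2.866]
contact_force: [0.7, 0.1, 0.7]
grip_width: 0.0855
gripper_force: 0.0
time: 4.2
eef_pos: [0.5019, -0.1718, 0.0783]
eef_rot: [-3.142, 0.001, 2.866]
contact_force: [-1.3, -0.5, 5.1]
grip_width: 0.0231
gripper_force: 60.2
```

```bash
python3 -m creep '[{"rx":0,"ry":0,"rz":0,"dx":0,"dy":0,"dz":-1,"claw":0},{"rx":0,"ry":0,"rz":0,"dx":0,"dy":0,"dz":-3,"claw":0},{"rx":0,"ry":0,"rz":0,"dx":0,"dy":0,"dz":-4,"claw":0},{"rx":0,"ry":0,"rz":0,"dx":0,"dy":0,"dz":-4,"claw":0},{"rx":0,"ry":0,"rz":0,"dx":0,"dy":0,"dz":-4,"claw":0},{"rx":0,"ry":0,"rz":0,"dx":0,"dy":2,"dz":-1,"claw":0},{"rx":0,"ry":0,"rz":0,"dx":-0.4,"dy":4,"dz":0,"claw":0},{"rx":0,"ry":0,"rz":0,"dx":-0.4,"dy":4.5,"dz":0,"claw":0},{"rx":0,"ry":0,"rz":0,"dx":0,"dy":4.5,"dz":0,"claw":0},{"rx":0,"ry":0,"rz":0,"dx":0,"dy":4.5,"dz":0,"claw":0}]'
python3 -m creep '[{"rx":0,"ry":0,"rz":0,"dx":0,"dy":4.5,"dz":0,"claw":0},{"rx":0,"ry":0,"rz":0,"dx":0,"dy":3.5,"dz":0,"claw":0},{"rx":0,"ry":0,"rz":0,"dx":0,"dy":2,"dz":0,"claw":0},{"rx":0,"ry":0,"rz":-8,"dx":0,"dy":0,"dz":0,"claw":0},{"rx":0,"ry":0,"rz":-8,"dx":0,"dy":0,"dz":0,"claw":0},{"rx":0,"ry":0,"rz":-8,"dx":0,"dy":0,"dz":0,"claw":0},{"rx":0,"ry":0,"rz":-8,"dx":0,"dy":0,"dz":0,"claw":0},{"rx":0,"ry":0,"rz":0,"dx":0,"dy":0,"dz":0,"claw":0},{"rx":0,"ry":0,"rz":0,"dx":0,"dy":0,"dz":0,"claw":0},{"rx":0,"ry":0,"rz":0,"dx":0,"dy":0,"dz":0,"claw":0}]'
python3 - <<'E'
from h import *
from bench import monitor,cams
for n in ["wrist","scene","side"]:
    c=cams.capture(n);np.savez(f"pics/{n}3.npz",**c)
    if n=="wrist": cv2.imwrite("pics/w3.png",cv2.resize(c["pixels"],None,fx=1.5,fy=1.5))
m=monitor.sense();print(m["eef_pos"],m["eef_rot"],m["contact_force"],m["moment"])
E
```

```text
time: 5.2
eef_pos: [0.5624, 0.0153, 0.2483]
eef_rot: [-3.141, 0.0, 2.865]
contact_force: [0.5, -0.0, -1.7]
grip_width: 0.0231
gripper_force: 59.4
time: 6.2
eef_pos: [0.5895, 0.1099, 0.248]
eef_rot: [-3.141, -0.0, -2.862]
contact_force: [-0.1, -0.2, -1.0]
grip_width: 0.0229
gripper_force: 59.4
[0.58951502 0.11002071 0.24795016] [-3.14138976e+00 -5.22082345e-05 -2.85990619e+00] [-0.56769811 -0.42354198 -1.12153091] [-0.04127091  0.04278631 -0.00523527]
```

View pics/w3.png

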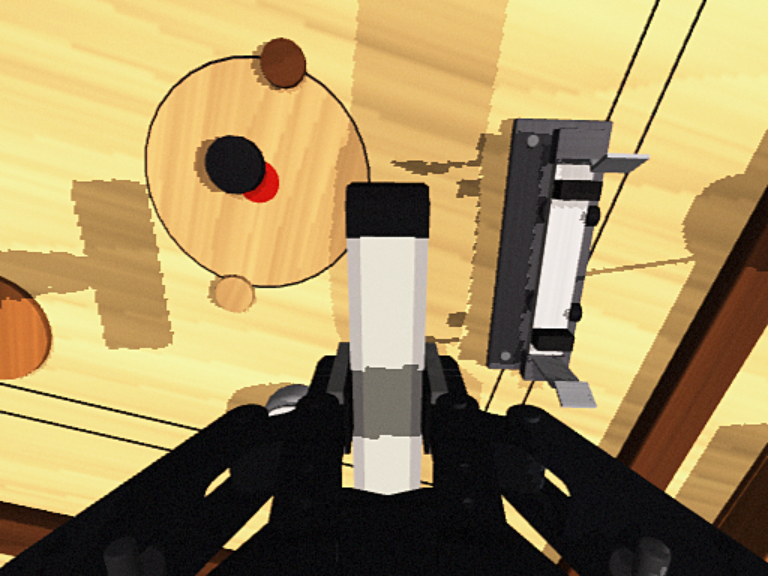

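The held bar shows at (390,340), with its far top end edge at y≈184. The holder is to the right, base edge from (514,120) to (488,362), clips at (620,162) and (575,392). Next, a zoomed montage for accurate corners.

```bash
python3 - <<'E'
import cv2, numpy as np
w,s,d=[np.load(f"pics/{n}3.npz")["pixels"] for n in("wrist","scene","side")]
z=lambda im,x,y,a,b,W,H:cv2.resize(im[y:y+b,x:x+a],(W,H),interpolation=cv2.INTER_CUBIC)
m=np.hstack([z(w,310,70,140,210,400,600),np.vstack([z(s,230,95,100,75,400,300),z(d,145,140,100,75,400,300)])])
cv2.imwrite("pics/crop3.png",cv2.convertScaleAbs(m,alpha=1.6,beta=15))
E
```

```text
(no output)
```

View pics/crop3.png

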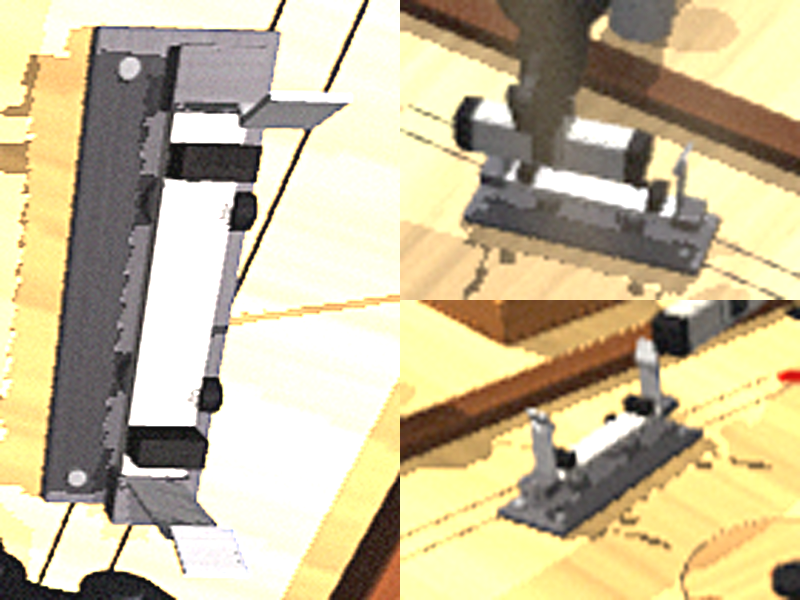

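```bash
python3 - <<'E'
from h import *
from scipy.optimize import least_squares
np.set_printoptions(precision=4,suppress=True)
W,S,D=[dict(np.load(f"pics/{n}3.npz")) for n in("wrist","scene","side")]
w=lambda x,y:(310+x*.35,70+y*.35); s=lambda x,y:(230+(x-400)/4,95+y/4); d=lambda x,y:(145+(x-400)/4,140+(y-300)/4)
# holder coords (x,y,z rel board); L flag = add h
obs=[(W,w(95,28),(-.1,-.035,.008),0),(W,w(278,32),(-.1,.035,.008),0),(W,w(45,498),(.1,-.035,.008),0),
(W,w(268,100),(-.0745,-.011,.098),1),(W,w(347,103),(-.0745,.011,.098),1),(W,w(190,573),(.0745,-.011,.098),1),(W,w(247,570),(.0745,.011,.098),1),
(S,s(465,220),(-.1,-.035,.004),0),(S,s(700,272),(.1,-.035,.004),0),(S,s(718,218),(.1,.035,.006),0),
(D,d(568,535),(-.1,-.035,.0),0),(D,d(703,434),(.1,-.035,.004),0),(D,d(500,512),(-.1,.035,.003),0)]
def res(p,sel,z0=.002):
    x,y,a,h=p;R=np.array([[np.cos(a),-np.sin(a)],[np.sin(a),np.cos(a)]]);o=[]
    for c,u,q,f in sel:
        X=np.r_[R@q[:2]+[x,y],q[2]+z0+f*h]; o.append(proj(c,X)[0]-u)
    return np.ravel(o)
for n,sel in (("all",obs),("wrist",obs[:7]),("wbase",obs[:3]),("wlip",obs[3:7]),("ext",obs[7:])):
    r=least_squares(res,[.557,.2256,.28,0],args=(sel,));print(n,r.x,np.degrees(r.x[2]));print(r.fun.reshape(-1,2).round(1).tolist())
# held bar in wrist image: tool-frame location of top far end
E=W["extrinsics"]
e=plane(W,[(347/1.5,184/1.5),(430/1.5,184/1.5)],.248-.0783+.002+.028)
e2=plane(W,[(348/1.5,237/1.5),(428/1.5,237/1.5)],.248-.0783+.002+.03)
tcp=np.array([.5895,.11]);a=-2.8599;R=np.array([[np.cos(a),np.sin(a)],[-np.sin(a),np.cos(a)]])
print("bar end rel tool (yaw frame x,y)",(R@(e[:,:2]-tcp).T).T,(R@(e2[:,:2]-tcp).T).T)
E
```

```text
all [ 0.5528  0.227   0.2619 -0.0027] 15.0050420910118
[[-0.7, -0.8], [1.4, -0.9], [-0.7, 3.1], [-0.8, 0.2], [-0.3, -0.3], [-1.8, -0.1], [1.5, 1.4], [-1.3, -1.2], [-0.7, -0.5], [0.5, -1.6], [-2.3, 0.6], [-0.9, -1.0], [-2.1, -0.0]]
wrist [ 0.5526  0.2273  0.2614 -0.0031] 14.979137347754115
[[-0.3, -0.9], [1.7, -1.0], [-0.5, 3.0], [-0.6, 0.1], [-0.1, -0.4], [-1.6, -0.4], [1.6, 1.0]]
wbase [0.5527 0.227  0.2628 0.    ] 15.05484917141114
[[-0.8, -0.9], [1.3, -1.1], [-0.6, 3.0]]
wlip [ 0.5527  0.228   0.2588 -0.0041] 14.825765605478457
[[-0.2, 0.3], [0.2, -0.1], [-1.6, -0.9], [1.6, 0.6]]
ext [0.5568 0.2232 0.2719 0.    ] 15.57960064338732
[[-1.0, 0.2], [-0.1, 0.5], [0.9, -0.7], [-0.2, 0.6], [0.5, -1.2], [-0.3, 0.1]]
bar end rel tool (yaw frame x,y) [[ 0.0712  0.0112]
 [ 0.0711 -0.0124]] [[ 0.0563  0.0112]
 [ 0.0562 -0.0121]]
```

Wrist-only fit: holder centre (0.553, 0.227), yaw 15.0°, seat about 4 mm below mid. The bar sits 1 mm off-centre in the grip. Now moving above the holder and checking before the press.

```bash
python3 -m creep '[{"rx":0,"ry":0,"rz":1.1,"dx":0.1,"dy":2,"dz":0,"claw":0},{"rx":0,"ry":0,"rz":0,"dx":-0.2,"dy":3,"dz":0,"claw":0},{"rx":0,"ry":0,"rz":0,"dx":0,"dy":3,"dz":0,"claw":0},{"rx":0,"ry":0,"rz":0,"dx":0,"dy":2.7,"dz":0,"claw":0},{"rx":0,"ry":0,"rz":0,"dx":0,"dy":1.6,"dz":0,"claw":0},{"rx":0,"ry":0,"rz":0,"dx":0,"dy":0,"dz":2,"claw":0},{"rx":0,"ry":0,"rz":0,"dx":0,"dy":0,"dz":2,"claw":0},{"rx":0,"ry":0,"rz":0,"dx":0,"dy":0,"dz":1.5,"claw":0},{"rx":0,"ry":0,"rz":0,"dx":0,"dy":0,"dz":0,"claw":0},{"rx":0,"ry":0,"rz":0,"dx":0,"dy":0,"dz":0,"claw":0}]'
python3 - <<'E'
from h import *
from bench import monitor,cams
I={}
for n in ["wrist","scene","side"]:
    c=cams.capture(n);np.savez(f"pics/{n}4.npz",**c);I[n]=c["pixels"]
m=monitor.sense();print(m["eef_pos"],m["eef_rot"],m["contact_force"],m["moment"])
z=lambda im,x,y,a,b,W,H:cv2.resize(im[y:y+b,x:x+a],(W,H),interpolation=cv2.INTER_CUBIC)
m=np.hstack([z(I["wrist"],180,70,160,240,400,600),np.vstack([z(I["scene"],230,80,100,75,400,300),z(I["side"],145,120,100,75,400,300)])])
cv2.imwrite("pics/crop4.png",cv2.convertScaleAbs(m,alpha=1.6,beta=15))
E
```

```text
time: 7.35
eef_pos: [0.5584, 0.2286, 0.1931]
eef_rot: [-3.141, -0.0, -2.879]
contact_force: [0.4, 0.5, -0.3]
grip_width: 0.0228
gripper_force: 59.4
[0.55882    0.22904561 0.19398227] [ 3.14135015e+00  1.88797382e-03 -2.87840280e+00] [-0.43568994  0.5193711  -0.46943355] [ 0.01764602  0.01446292 -0.03465863]
```

View pics/crop4.png

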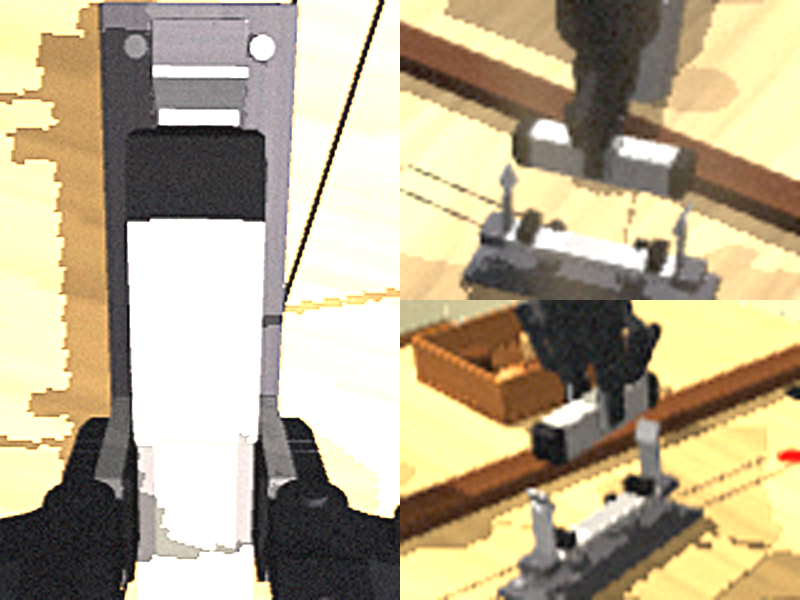

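The wrist crop shows the bar over the holder, with base corners at (100,3) and (298,5), the lip at y≈66 spanning x 153–249, and the bar end at y≈130. I'll quantify the offsets in the tool frame.

```bash
python3 - <<'E'
from h import *
np.set_printoptions(precision=4,suppress=True)
W=dict(np.load("pics/wrist4.npz")); w=lambda x,y:(180+x*.4,70+y*.4)
tcp=np.array([.5588,.2288]);a=-2.8790
T=np.array([[np.cos(a),np.sin(a)],[np.sin(a),-np.cos(a)]])
def t(p,z): return (T@(plane(W,[w(*q) for q in p],z)[:,:2]-tcp).T).T
zb=.1935-.0763
print("base corners",t([(100,3),(298,5)],.010))
print("base left edge",t([(100,3),(110,390)],.010),"right",t([(298,5),(278,390)],.010))
for h in(-.006,-.004,0):print("lip",h,t([(153,66),(249,66),(153,78),(249,78)],.1+h))
print("bar end",t([(126,132),(267,132)],zb+.028)); print("strip",t([(128,220),(265,220),(133,440),(258,440)],zb+.030))
E
```

```text
base corners [[ 0.1057 -0.0327]
 [ 0.1051  0.0356]]
base left edge [[ 0.1057 -0.0327]
 [-0.0403 -0.0347]] right [[ 0.1051  0.0356]
 [-0.0403  0.0341]]
lip -0.006 [[ 0.0833 -0.0099]
 [ 0.0833  0.0128]
 [ 0.0806 -0.0099]
 [ 0.0806  0.0129]]
lip -0.004 [[ 0.0832 -0.0098]
 [ 0.0832  0.0127]
 [ 0.0806 -0.0098]
 [ 0.0806  0.0127]]
lip 0 [[ 0.0831 -0.0095]
 [ 0.0831  0.0124]
 [ 0.0805 -0.0096]
 [ 0.0805  0.0124]]
bar end [[ 0.0715 -0.0117]
 [ 0.0715  0.0123]]
strip [[ 0.0567 -0.0116]
 [ 0.0567  0.0122]
 [ 0.0137 -0.0119]
 [ 0.0137  0.0122]]
```

```bash
python3 -m creep '[{"rx":0,"ry":0,"rz":0.5,"dx":0.2,"dy":0,"dz":0,"claw":0},{"rx":0,"ry":0,"rz":0,"dx":0.22,"dy":0,"dz":0,"claw":0},{"rx":0,"ry":0,"rz":0,"dx":0,"dy":0,"dz":0.5,"claw":0},{"rx":0,"ry":0,"rz":0,"dx":0,"dy":0,"dz":0.5,"claw":0},{"rx":0,"ry":0,"rz":0,"dx":0,"dy":0,"dz":0.5,"claw":0},{"rx":0,"ry":0,"rz":0,"dx":0,"dy":0,"dz":0.5,"claw":0},{"rx":0,"ry":0,"rz":0,"dx":0,"dy":0,"dz":0.3,"claw":0},{"rx":0,"ry":0,"rz":0,"dx":0,"dy":0,"dz":0.2,"claw":0},{"rx":0,"ry":0,"rz":0,"dx":0,"dy":0,"dz":0,"claw":0},{"rx":0,"ry":0,"rz":0,"dx":0,"dy":0,"dz":0,"claw":0}]'
```

```text
time: 8.5
eef_pos: [0.5542, 0.2278, 0.168]
eef_rot: [3.142, 0.0, -2.887]
contact_force: [0.1, 0.9, -2.5]
grip_width: 0.0231
gripper_force: 59.4
```

```bash
python3 - <<'E'
from h import *
from bench import monitor,cams
c=cams.capture("wrist");np.savez("pics/wrist5.npz",**c)
m=monitor.sense();print(m["eef_pos"],m["eef_rot"],m["contact_force"],m["moment"])
a=cv2.resize(c["pixels"][70:310,180:340],(400,600),interpolation=cv2.INTER_CUBIC)
s=cams.capture("side");np.savez("pics/side5.npz",**s)
b=cv2.resize(s["pixels"][130:205,150:250],(400,300),interpolation=cv2.INTER_CUBIC)
cv2.imwrite("pics/crop5.png",cv2.convertScaleAbs(np.hstack([a,np.vstack([b,b*0])]),alpha=1.6,beta=15))
E
```

```text
[0.55418992 0.22785885 0.16807225] [ 3.14154582e+00  3.45158137e-04 -2.88674771e+00] [-0.83325766  0.75831066 -0.8992155 ] [ 0.04537209 -0.00477691 -0.0244554 ]
```

View pics/crop5.png

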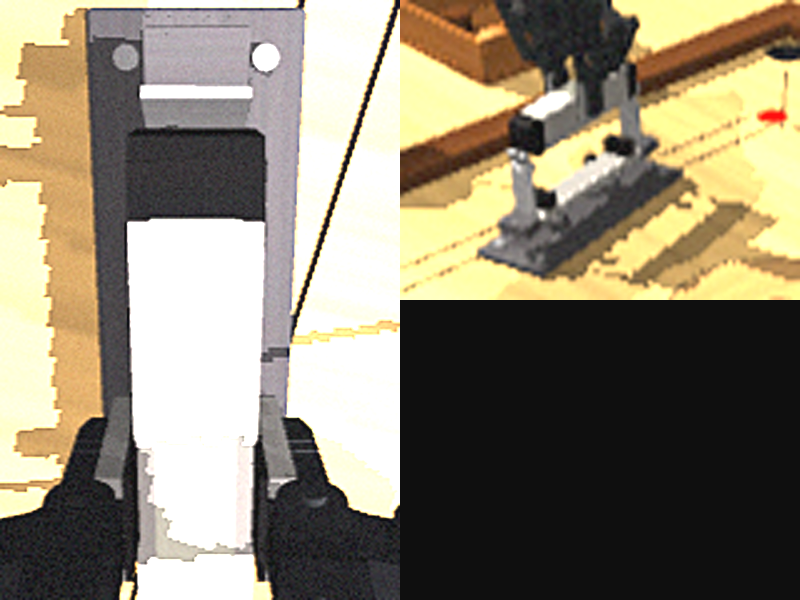

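Well aligned: lip centre x≈196, bar centre x≈196, base centre ≈195.5. Now descending while watching the force.

```bash
python3 -m creep '[{"rx":0,"ry":0,"rz":0,"dx":0,"dy":0,"dz":0.2,"claw":0},{"rx":0,"ry":0,"rz":0,"dx":0,"dy":0,"dz":0.2,"claw":0},{"rx":0,"ry":0,"rz":0,"dx":0,"dy":0,"dz":0.2,"claw":0},{"rx":0,"ry":0,"rz":0,"dx":0,"dy":0,"dz":0.1,"claw":0},{"rx":0,"ry":0,"rz":0,"dx":0,"dy":0,"dz":0.1,"claw":0},{"rx":0,"ry":0,"rz":0,"dx":0,"dy":0,"dz":0.1,"claw":0},{"rx":0,"ry":0,"rz":0,"dx":0,"dy":0,"dz":0.1,"claw":0},{"rx":0,"ry":0,"rz":0,"dx":0,"dy":0,"dz":0.1,"claw":0},{"rx":0,"ry":0,"rz":0,"dx":0,"dy":0,"dz":0.1,"claw":0},{"rx":0,"ry":0,"rz":0,"dx":0,"dy":0,"dz":0,"claw":0}]'
```

```text
time: 9.6
eef_pos: [0.5539, 0.2278, 0.1558]
eef_rot: [-3.142, -0.0, -2.887]
contact_force: [-2.6, -0.7, 1.1]
grip_width: 0.0224
gripper_force: 59.8
```

```bash
python3 -m creep '[{"rx":0,"ry":0,"rz":0,"dx":0,"dy":0,"dz":0.05,"claw":0},{"rx":0,"ry":0,"rz":0,"dx":0,"dy":0,"dz":0.05,"claw":0},{"rx":0,"ry":0,"rz":0,"dx":0,"dy":0,"dz":0.05,"claw":0},{"rx":0,"ry":0,"rz":0,"dx":0,"dy":0,"dz":0.05,"claw":0},{"rx":0,"ry":0,"rz":0,"dx":0,"dy":0,"dz":0.05,"claw":0},{"rx":0,"ry":0,"rz":0,"dx":0,"dy":0,"dz":0.05,"claw":0},{"rx":0,"ry":0,"rz":0,"dx":0,"dy":0,"dz":0,"claw":0},{"rx":0,"ry":0,"rz":0,"dx":0,"dy":0,"dz":0,"claw":0},{"rx":0,"ry":0,"rz":0,"dx":0,"dy":0,"dz":0,"claw":0},{"rx":0,"ry":0,"rz":0,"dx":0,"dy":0,"dz":0,"claw":0}]'; python3 -c "
from bench import monitor as m
s=m.sense();print(s['contact_force'],s['moment'],s['eef_pos'])"
```

```text
time: 10.6
eef_pos: [0.5544, 0.228, 0.1532]
eef_rot: [3.141, 0.001, -2.887]
contact_force: [-3.1, -0.1, 6.0]
grip_width: 0.0231
gripper_force: 60.2
[-3.14974774 -0.1075848   6.02499363] [-0.0272365   0.23096182 -0.00524813] [0.55438389 0.22796058 0.15322077]
```

Contact began at TCP z≈0.156, with a −3 N push along x, so the +x-end clip touched first. I'll shift 1.5 mm along tool +x to centre.

```bash
python3 -m creep '[{"rx":0,"ry":0,"rz":0,"dx":0.05,"dy":0,"dz":0,"claw":0},{"rx":0,"ry":0,"rz":0,"dx":0.05,"dy":0,"dz":0,"claw":0},{"rx":0,"ry":0,"rz":0,"dx":0.05,"dy":0,"dz":0,"claw":0},{"rx":0,"ry":0,"rz":0,"dx":0,"dy":0,"dz":0.05,"claw":0},{"rx":0,"ry":0,"rz":0,"dx":0,"dy":0,"dz":0.05,"claw":0},{"rx":0,"ry":0,"rz":0,"dx":0,"dy":0,"dz":0,"claw":0},{"rx":0,"ry":0,"rz":0,"dx":0,"dy":0,"dz":0,"claw":0},{"rx":0,"ry":0,"rz":0,"dx":0,"dy":0,"dz":0,"claw":0},{"rx":0,"ry":0,"rz":0,"dx":0,"dy":0,"dz":0,"claw":0},{"rx":0,"ry":0,"rz":0,"dx":0,"dy":0,"dz":0,"claw":0}]'; python3 -c "
from bench import monitor as m
s=m.sense();print(s['contact_force'],s['moment'],s['eef_pos'])"
```

```text
time: 11.6
eef_pos: [0.5531, 0.2276, 0.1523]
eef_rot: [3.141, 0.001, -2.887]
contact_force: [-1.1, -0.6, 5.9]
grip_width: 0.0233
gripper_force: 60.4
[-1.10967861 -0.63428071  5.89483267] [-0.00024452  0.06764609  0.01992456] [0.55314562 0.2276139  0.15229562]
```

```bash
python3 -m creep '[{"rx":0,"ry":0,"rz":0,"dx":0.05,"dy":0,"dz":0,"claw":0},{"rx":0,"ry":0,"rz":0,"dx":0,"dy":0,"dz":0.05,"claw":0},{"rx":0,"ry":0,"rz":0,"dx":0,"dy":0,"dz":0.05,"claw":0},{"rx":0,"ry":0,"rz":0,"dx":0,"dy":0,"dz":0.05,"claw":0},{"rx":0,"ry":0,"rz":0,"dx":0,"dy":0,"dz":0.05,"claw":0},{"rx":0,"ry":0,"rz":0,"dx":0,"dy":0,"dz":0.05,"claw":0},{"rx":0,"ry":0,"rz":0,"dx":0,"dy":0,"dz":0,"claw":0},{"rx":0,"ry":0,"rz":0,"dx":0,"dy":0,"dz":0,"claw":0},{"rx":0,"ry":0,"rz":0,"dx":0,"dy":0,"dz":0,"claw":0},{"rx":0,"ry":0,"rz":0,"dx":0,"dy":0,"dz":0,"claw":0}]'; python3 -c "
from bench import monitor as m
s=m.sense();print(s['contact_force'],s['moment'],s['eef_pos'])"
```

```text
time: 12.6
eef_pos: [0.5522, 0.2273, 0.1493]
eef_rot: [3.141, 0.0, -2.887]
contact_force: [0.2, 0.7, 1.8]
grip_width: 0.0228
gripper_force: 59.8
[0.17322546 0.68398037 1.805018  ] [ 0.16272146 -0.16332437 -0.03170533] [0.55216049 0.22733241 0.14927268]
```

```bash
python3 -m creep '[{"rx":0,"ry":0,"rz":0,"dx":0,"dy":0,"dz":0.05,"claw":0},{"rx":0,"ry":0,"rz":0,"dx":0,"dy":0,"dz":0.05,"claw":0},{"rx":0,"ry":0,"rz":0,"dx":0,"dy":0,"dz":0.05,"claw":0},{"rx":0,"ry":0,"rz":0,"dx":0,"dy":0,"dz":0.05,"claw":0},{"rx":0,"ry":0,"rz":0,"dx":0,"dy":0,"dz":0.05,"claw":0},{"rx":0,"ry":0,"rz":0,"dx":0,"dy":0,"dz":0,"claw":0},{"rx":0,"ry":0,"rz":0,"dx":0,"dy":0,"dz":0,"claw":0},{"rx":0,"ry":0,"rz":0,"dx":0,"dy":0,"dz":0,"claw":0},{"rx":0,"ry":0,"rz":0,"dx":0,"dy":0,"dz":0,"claw":0},{"rx":0,"ry":0,"rz":0,"dx":0,"dy":0,"dz":0,"claw":0}]'; python3 -c "
from bench import monitor as m
s=m.sense();print(s['contact_force'],s['moment'],s['eef_pos'])"
```

```text
time: 13.6
eef_pos: [0.5521, 0.2272, 0.1468]
eef_rot: [-3.141, -0.0, -2.887]
contact_force: [1.3, 0.4, 0.1]
grip_width: 0.0232
gripper_force: 59.7
[1.31480183 0.42900588 0.09705467] [ 0.02606678 -0.20958895  0.02969471] [0.55207614 0.22719302 0.14679632]
```

Past the flares and sliding. Going down another 10 mm with a 0.5 mm back-trim.

```bash
python3 -m creep '[{"rx":0,"ry":0,"rz":0,"dx":-0.05,"dy":0,"dz":0.1,"claw":0},{"rx":0,"ry":0,"rz":0,"dx":0,"dy":0,"dz":0.1,"claw":0},{"rx":0,"ry":0,"rz":0,"dx":0,"dy":0,"dz":0.1,"claw":0},{"rx":0,"ry":0,"rz":0,"dx":0,"dy":0,"dz":0.1,"claw":0},{"rx":0,"ry":0,"rz":0,"dx":0,"dy":0,"dz":0.1,"claw":0},{"rx":0,"ry":0,"rz":0,"dx":0,"dy":0,"dz":0.1,"claw":0},{"rx":0,"ry":0,"rz":0,"dx":0,"dy":0,"dz":0.1,"claw":0},{"rx":0,"ry":0,"rz":0,"dx":0,"dy":0,"dz":0,"claw":0},{"rx":0,"ry":0,"rz":0,"dx":0,"dy":0,"dz":0,"claw":0},{"rx":0,"ry":0,"rz":0,"dx":0,"dy":0,"dz":0,"claw":0}]'; python3 -c "
from bench import monitor as m
s=m.sense();print(s['contact_force'],s['moment'],s['eef_pos'])"
```

```text
time: 14.6
eef_pos: [0.5524, 0.2274, 0.1397]
eef_rot: [3.142, -0.0, -2.887]
contact_force: [0.7, 0.6, 0.1]
grip_width: 0.0229
gripper_force: 59.5
[0.71955267 0.63439472 0.11920667] [ 0.11007369 -0.08063582  0.00161323] [0.55243018 0.2273971  0.13967809]
```

```bash
python3 -m creep '[{"rx":0,"ry":0,"rz":0,"dx":0,"dy":0,"dz":0.1,"claw":0},{"rx":0,"ry":0,"rz":0,"dx":0,"dy":0,"dz":0.1,"claw":0},{"rx":0,"ry":0,"rz":0,"dx":0,"dy":0,"dz":0.1,"claw":0},{"rx":0,"ry":0,"rz":0,"dx":0,"dy":0,"dz":0.1,"claw":0},{"rx":0,"ry":0,"rz":0,"dx":0,"dy":0,"dz":0.05,"claw":0},{"rx":0,"ry":0,"rz":0,"dx":0,"dy":0,"dz":0.05,"claw":0},{"rx":0,"ry":0,"rz":0,"dx":0,"dy":0,"dz":0.05,"claw":0},{"rx":0,"ry":0,"rz":0,"dx":0,"dy":0,"dz":0.05,"claw":0},{"rx":0,"ry":0,"rz":0,"dx":0,"dy":0,"dz":0,"claw":0},{"rx":0,"ry":0,"rz":0,"dx":0,"dy":0,"dz":0,"claw":0}]'; python3 -c "
from bench import monitor as m
s=m.sense();print(s['contact_force'],s['moment'],s['eef_pos'])"
```

```text
time: 15.6
eef_pos: [0.5526, 0.2274, 0.1338]
eef_rot: [-3.142, -0.0, -2.887]
contact_force: [0.3, 0.0, 2.5]
grip_width: 0.0229
gripper_force: 59.7
[0.25785377 0.00880149 2.52285595] [-0.00562816 -0.08923298  0.0070699 ] [0.55256203 0.22736133 0.13379456]
```

```bash
python3 -m creep '[{"rx":0,"ry":0,"rz":0,"dx":0,"dy":0,"dz":0.05,"claw":0},{"rx":0,"ry":0,"rz":0,"dx":0,"dy":0,"dz":0.05,"claw":0},{"rx":0,"ry":0,"rz":0,"dx":0,"dy":0,"dz":0.05,"claw":0},{"rx":0,"ry":0,"rz":0,"dx":0,"dy":0,"dz":0.05,"claw":0},{"rx":0,"ry":0,"rz":0,"dx":0,"dy":0,"dz":0.05,"claw":0},{"rx":0,"ry":0,"rz":0,"dx":0,"dy":0,"dz":0.05,"claw":0},{"rx":0,"ry":0,"rz":0,"dx":0,"dy":0,"dz":0,"claw":0},{"rx":0,"ry":0,"rz":0,"dx":0,"dy":0,"dz":0,"claw":0},{"rx":0,"ry":0,"rz":0,"dx":0,"dy":0,"dz":0,"claw":0},{"rx":0,"ry":0,"rz":0,"dx":0,"dy":0,"dz":0,"claw":0}]'; python3 -c "
from bench import monitor as m
s=m.sense();print(s['contact_force'],s['moment'],s['eef_pos'])"
```

```text
time: 16.6
eef_pos: [0.552, 0.2272, 0.1301]
eef_rot: [-3.141, -0.001, -2.887]
contact_force: [1.2, 1.9, -8.8]
grip_width: 0.0229
gripper_force: 59.7
[ 1.21348716  1.91982396 -8.82803201] [ 0.26801248 -0.27291009 -0.05021999] [0.5520499  0.22717379 0.13013277]
```

```bash
python3 -m creep '[{"rx":0,"ry":0,"rz":0,"dx":0,"dy":0,"dz":0.05,"claw":0},{"rx":0,"ry":0,"rz":0,"dx":0,"dy":0,"dz":0.05,"claw":0},{"rx":0,"ry":0,"rz":0,"dx":0,"dy":0,"dz":0,"claw":0},{"rx":0,"ry":0,"rz":0,"dx":0,"dy":0,"dz":0,"claw":0},{"rx":0,"ry":0,"rz":0,"dx":0,"dy":0,"dz":0,"claw":0},{"rx":0,"ry":0,"rz":0,"dx":0,"dy":0,"dz":0,"claw":0},{"rx":0,"ry":0,"rz":0,"dx":0,"dy":0,"dz":0,"claw":0},{"rx":0,"ry":0,"rz":0,"dx":0,"dy":0,"dz":0,"claw":0},{"rx":0,"ry":0,"rz":0,"dx":0,"dy":0,"dz":0,"claw":0},{"rx":0,"ry":0,"rz":0,"dx":0,"dy":0,"dz":0,"claw":0}]'; python3 -c "
from bench import monitor as m
s=m.sense();print(s['contact_force'],s['moment'],s['eef_pos'])"
```

```text
time: 17.6
eef_pos: [0.5527, 0.2273, 0.1299]
eef_rot: [-3.141, 0.0, -2.887]
contact_force: [0.3, -0.7, -4.3]
grip_width: 0.0227
gripper_force: 60.2
[ 0.26064652 -0.72157718 -4.31601162] [ 0.00650112 -0.07875835 -0.02193073] [0.55265576 0.22734425 0.12993355]
```

The clips are pulling the bar down (−4 N), so it is snapping. Now fine steps onto the seat.

```bash
python3 -m creep '[{"rx":0,"ry":0,"rz":0,"dx":0,"dy":0,"dz":0.03,"claw":0},{"rx":0,"ry":0,"rz":0,"dx":0,"dy":0,"dz":0,"claw":0},{"rx":0,"ry":0,"rz":0,"dx":0,"dy":0,"dz":0.02,"claw":0},{"rx":0,"ry":0,"rz":0,"dx":0,"dy":0,"dz":0,"claw":0},{"rx":0,"ry":0,"rz":0,"dx":0,"dy":0,"dz":0,"claw":0},{"rx":0,"ry":0,"rz":0,"dx":0,"dy":0,"dz":0,"claw":0},{"rx":0,"ry":0,"rz":0,"dx":0,"dy":0,"dz":0,"claw":0},{"rx":0,"ry":0,"rz":0,"dx":0,"dy":0,"dz":0,"claw":0},{"rx":0,"ry":0,"rz":0,"dx":0,"dy":0,"dz":0,"claw":0},{"rx":0,"ry":0,"rz":0,"dx":0,"dy":0,"dz":0,"claw":0}]'; python3 -c "
from bench import monitor as m
s=m.sense();print(s['contact_force'],s['moment'],s['eef_pos'])"
```

```text
time: 18.6
eef_pos: [0.5526, 0.2274, 0.1294]
eef_rot: [-3.142, 0.0, -2.887]
contact_force: [0.6, -0.5, -3.1]
grip_width: 0.0229
gripper_force: 60.4
[ 0.60451716 -0.46295655 -3.14228772] [ 0.00687697 -0.05776823 -0.03549297] [0.55264601 0.22742161 0.12939252]
```

```bash
python3 - <<'E'
from h import *
from bench import monitor,cams
I={}
for n in ["scene","side","wrist"]:
    c=cams.capture(n);np.savez(f"pics/{n}6.npz",**c);I[n]=c["pixels"]
z=lambda im,x,y,a,b,W,H:cv2.resize(im[y:y+b,x:x+a],(W,H),interpolation=cv2.INTER_CUBIC)
m=np.hstack([z(I["wrist"],180,70,160,240,400,600),np.vstack([z(I["scene"],230,95,100,75,400,300),z(I["side"],145,130,100,75,400,300)])])
cv2.imwrite("pics/crop6.png",cv2.convertScaleAbs(m,alpha=1.6,beta=15))
E
```

```text
(no output)
```

View pics/crop6.png

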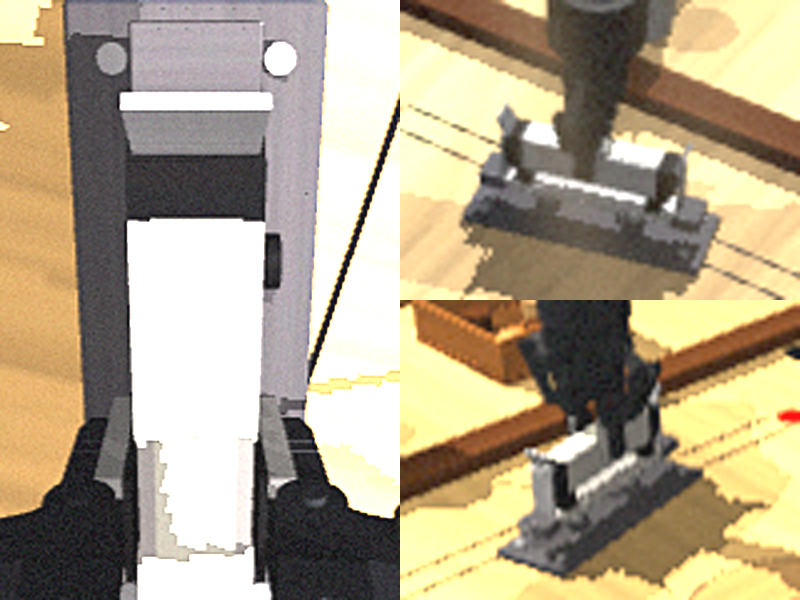

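Wrist crop: the near clip's nose (y≈153) now overlaps the cap of the bar, and it is centred. Scene and side show the bar lying between the clips. A few more fine steps to get a firm seat.

```bash
python3 -m creep '[{"rx":0,"ry":0,"rz":0,"dx":0,"dy":0,"dz":0.02,"claw":0},{"rx":0,"ry":0,"rz":0,"dx":0,"dy":0,"dz":0,"claw":0},{"rx":0,"ry":0,"rz":0,"dx":0,"dy":0,"dz":0.02,"claw":0},{"rx":0,"ry":0,"rz":0,"dx":0,"dy":0,"dz":0,"claw":0},{"rx":0,"ry":0,"rz":0,"dx":0,"dy":0,"dz":0,"claw":0},{"rx":0,"ry":0,"rz":0,"dx":0,"dy":0,"dz":0,"claw":0},{"rx":0,"ry":0,"rz":0,"dx":0,"dy":0,"dz":0,"claw":0},{"rx":0,"ry":0,"rz":0,"dx":0,"dy":0,"dz":0,"claw":0},{"rx":0,"ry":0,"rz":0,"dx":0,"dy":0,"dz":0,"claw":0},{"rx":0,"ry":0,"rz":0,"dx":0,"dy":0,"dz":0,"claw":0}]'; python3 -c "
from bench import monitor as m
s=m.sense();print(s['contact_force'],s['moment'],s['eef_pos'])"
```

```text
time: 19.75
eef_pos: [0.5527, 0.2275, 0.1291]
eef_rot: [3.142, 0.0, -2.887]
contact_force: [-0.1, 0.9, -2.4]
grip_width: 0.0229
gripper_force: 60.5
[-0.14698784  0.9489898  -2.398825  ] [ 0.10339122 -0.21491222 -0.02645317] [0.5527057  0.22745262 0.12906223]
```

```bash
python3 -m creep '[{"rx":0,"ry":0,"rz":0,"dx":0,"dy":0,"dz":0.02,"claw":0},{"rx":0,"ry":0,"rz":0,"dx":0,"dy":0,"dz":0,"claw":0},{"rx":0,"ry":0,"rz":0,"dx":0,"dy":0,"dz":0,"claw":0},{"rx":0,"ry":0,"rz":0,"dx":0,"dy":0,"dz":0,"claw":0},{"rx":0,"ry":0,"rz":0,"dx":0,"dy":0,"dz":0,"claw":0},{"rx":0,"ry":0,"rz":0,"dx":0,"dy":0,"dz":0,"claw":0},{"rx":0,"ry":0,"rz":0,"dx":0,"dy":0,"dz":0,"claw":0},{"rx":0,"ry":0,"rz":0,"dx":0,"dy":0,"dz":0,"claw":0},{"rx":0,"ry":0,"rz":0,"dx":0,"dy":0,"dz":0,"claw":0},{"rx":0,"ry":0,"rz":0,"dx":0,"dy":0,"dz":0,"claw":0}]'; python3 -c "
from bench import monitor as m
s=m.sense();print(s['contact_force'],s['moment'],s['eef_pos'])"
```

```text
time: 20.75
eef_pos: [0.5526, 0.2274, 0.1288]
eef_rot: [-3.142, -0.0, -2.887]
contact_force: [-0.2, -0.7, -1.3]
grip_width: 0.0225
gripper_force: 60.7
[-0.19966475 -0.66206324 -1.27016794] [-0.01213741 -0.03788352  0.08455435] [0.55259531 0.22739607 0.12877878]
```

```bash
python3 -m creep '[{"rx":0,"ry":0,"rz":0,"dx":0,"dy":0,"dz":0.02,"claw":0},{"rx":0,"ry":0,"rz":0,"dx":0,"dy":0,"dz":0,"claw":0},{"rx":0,"ry":0,"rz":0,"dx":0,"dy":0,"dz":0.02,"claw":0},{"rx":0,"ry":0,"rz":0,"dx":0,"dy":0,"dz":0,"claw":0},{"rx":0,"ry":0,"rz":0,"dx":0,"dy":0,"dz":0,"claw":0},{"rx":0,"ry":0,"rz":0,"dx":0,"dy":0,"dz":0,"claw":0},{"rx":0,"ry":0,"rz":0,"dx":0,"dy":0,"dz":0,"claw":0},{"rx":0,"ry":0,"rz":0,"dx":0,"dy":0,"dz":0,"claw":0},{"rx":0,"ry":0,"rz":0,"dx":0,"dy":0,"dz":0,"claw":0},{"rx":0,"ry":0,"rz":0,"dx":0,"dy":0,"dz":0,"claw":0}]'; python3 -c "
from bench import monitor as m
s=m.sense();print(s['contact_force'],s['moment'],s['eef_pos'])"
```

```text
time: 21.75
eef_pos: [0.5527, 0.2274, 0.1284]
eef_rot: [-3.142, 0.0, -2.887]
contact_force: [-0.0, -0.4, 1.6]
grip_width: 0.0226
gripper_force: 60.9
[-0.03665446 -0.42190234  1.62165129] [-0.10258415  0.14458022 -0.0299375 ] [0.55265037 0.22743834 0.12844416]
```

```bash
python3 -m creep '[{"rx":0,"ry":0,"rz":0,"dx":0,"dy":0,"dz":0.02,"claw":0},{"rx":0,"ry":0,"rz":0,"dx":0,"dy":0,"dz":0,"claw":0},{"rx":0,"ry":0,"rz":0,"dx":0,"dy":0,"dz":0,"claw":0},{"rx":0,"ry":0,"rz":0,"dx":0,"dy":0,"dz":0,"claw":0},{"rx":0,"ry":0,"rz":0,"dx":0,"dy":0,"dz":0,"claw":0},{"rx":0,"ry":0,"rz":0,"dx":0,"dy":0,"dz":0,"claw":0},{"rx":0,"ry":0,"rz":0,"dx":0,"dy":0,"dz":0,"claw":0},{"rx":0,"ry":0,"rz":0,"dx":0,"dy":0,"dz":0,"claw":0},{"rx":0,"ry":0,"rz":0,"dx":0,"dy":0,"dz":0,"claw":0},{"rx":0,"ry":0,"rz":0,"dx":0,"dy":0,"dz":0,"claw":0}]'; python3 -c "
from bench import monitor as m
s=m.sense();print(s['contact_force'],s['moment'],s['eef_pos'])"
```

```text
time: 22.75
eef_pos: [0.5526, 0.2274, 0.1282]
eef_rot: [-3.142, 0.0, -2.887]
contact_force: [-2.2, -0.7, 4.0]
grip_width: 0.0227
gripper_force: 61.3
[-2.23829423 -0.68387922  4.03889871] [-0.15323593  0.32752602  0.02809651] [0.55264976 0.22743404 0.12824116]
```

Stiffness is now about 12 N/mm, so it is on the pads. One last small step, then release slowly.

```bash
python3 -m creep '[{"rx":0,"ry":0,"rz":0,"dx":0,"dy":0,"dz":0.02,"claw":0},{"rx":0,"ry":0,"rz":0,"dx":0,"dy":0,"dz":0,"claw":0},{"rx":0,"ry":0,"rz":0,"dx":0,"dy":0,"dz":0,"claw":0},{"rx":0,"ry":0,"rz":0,"dx":0,"dy":0,"dz":0,"claw":0},{"rx":0,"ry":0,"rz":0,"dx":0,"dy":0,"dz":0,"claw":0},{"rx":0,"ry":0,"rz":0,"dx":0,"dy":0,"dz":0,"claw":0},{"rx":0,"ry":0,"rz":0,"dx":0,"dy":0,"dz":0,"claw":0},{"rx":0,"ry":0,"rz":0,"dx":0,"dy":0,"dz":0,"claw":0},{"rx":0,"ry":0,"rz":0,"dx":0,"dy":0,"dz":0,"claw":0},{"rx":0,"ry":0,"rz":0,"dx":0,"dy":0,"dz":0,"claw":0}]'
```

```text
time: 23.75
eef_pos: [0.5527, 0.2275, 0.1282]
eef_rot: [-3.142, 0.0, -2.887]
contact_force: [-1.8, -2.0, 6.0]
grip_width: 0.0225
gripper_force: 61.6
```

```bash
python3 -m creep '[{"rx":0,"ry":0,"rz":0,"dx":0,"dy":0,"dz":0,"claw":0.35},{"rx":0,"ry":0,"rz":0,"dx":0,"dy":0,"dz":0,"claw":0.4},{"rx":0,"ry":0,"rz":0,"dx":0,"dy":0,"dz":0,"claw":0.5},{"rx":0,"ry":0,"rz":0,"dx":0,"dy":0,"dz":0,"claw":0.6},{"rx":0,"ry":0,"rz":0,"dx":0,"dy":0,"dz":0,"claw":0.6},{"rx":0,"ry":0,"rz":0,"dx":0,"dy":0,"dz":0,"claw":0.6},{"rx":0,"ry":0,"rz":0,"dx":0,"dy":0,"dz":0,"claw":0.6},{"rx":0,"ry":0,"rz":0,"dx":0,"dy":0,"dz":0,"claw":0.6},{"rx":0,"ry":0,"rz":0,"dx":0,"dy":0,"dz":0,"claw":0.6},{"rx":0,"ry":0,"rz":0,"dx":0,"dy":0,"dz":0,"claw":0.6}]'
python3 -m creep '[{"rx":0,"ry":0,"rz":0,"dx":0,"dy":0,"dz":-0.5,"claw":0.6},{"rx":0,"ry":0,"rz":0,"dx":0,"dy":0,"dz":-1,"claw":0.6},{"rx":0,"ry":0,"rz":0,"dx":0,"dy":0,"dz":-2,"claw":0.6},{"rx":0,"ry":0,"rz":0,"dx":0,"dy":0,"dz":-2,"claw":0.6},{"rx":0,"ry":0,"rz":0,"dx":0,"dy":0,"dz":-3,"claw":0.6},{"rx":0,"ry":0,"rz":0,"dx":0,"dy":0,"dz":-3,"claw":0.6},{"rx":0,"ry":0,"rz":0,"dx":0,"dy":-3,"dz":0,"claw":0.6},{"rx":0,"ry":0,"rz":0,"dx":0,"dy":-3,"dz":0,"claw":0.6},{"rx":0,"ry":0,"rz":0,"dx":0,"dy":-3,"dz":0,"claw":0.6},{"rx":0,"ry":0,"rz":0,"dx":0,"dy":0,"dz":0,"claw":0.6}]'
python3 - <<'E'
from h import *
from bench import monitor,cams
I={}
for n in ["scene","side","wrist"]:
    c=cams.capture(n);np.savez(f"pics/{n}7.npz",**c);I[n]=c["pixels"]
z=lambda im,x,y,a,b,W,H:cv2.resize(im[y:y+b,x:x+a],(W,H),interpolation=cv2.INTER_CUBIC)
m=np.hstack([z(I["wrist"],260,60,160,240,400,600),np.vstack([z(I["scene"],230,95,100,75,400,300),z(I["side"],145,130,100,75,400,300)])])
cv2.imwrite("pics/crop7.png",cv2.convertScaleAbs(m,alpha=1.3,beta=15))
E
```

```text
time: 24.75
eef_pos: [0.5526, 0.2274, 0.128]
eef_rot: [-3.142, -0.0, -2.887]
contact_force: [-0.3, -0.1, -1.1]
grip_width: 0.0512
gripper_force: 0.0
time: 25.75
eef_pos: [0.5769, 0.1346, 0.2437]
eef_rot: [-3.138, 0.001, -2.894]
contact_force: [0.2, -0.8, -0.2]
grip_width: 0.0515
gripper_force: 0.0
```

View pics/crop7.png

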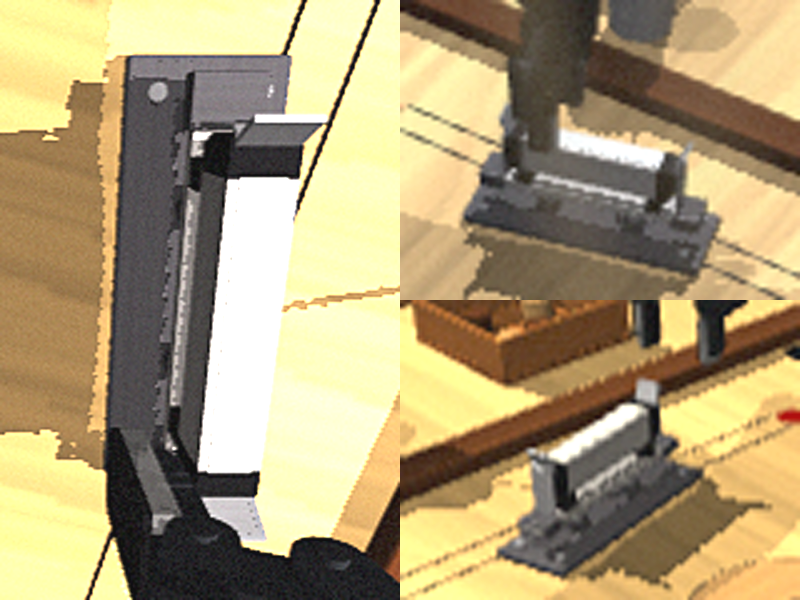

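The bar lies level in the holder with both clips over its caps: wrist crop (270,135) and (235,510). The gripper is clear, so I'm handing it in.

```bash
python3 -c "
from bench import order
print(order.job_done())"
```

```text
the job is handed in; nothing more can be done
None
```

The larger light bar is in the holder, level, with both clips snapped over its ends and resting on the pads; it is released and handed in at about 26 s, with no push reading over about 6 N between moves.

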